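Demagnetise a bolt: hold the spring-return dial at its third click

TASK

Demagnetise the loose zinc hex bolt: lay it lengthways inside the yellow painted frame on top of the grey bench demagnetiser and let go of it. Only then swing the demagnetiser's dial by its red post anticlockwise (seen from above), past the first and second clicks to the third (the three-dot mark), and finish while still holding it there against its return spring. Leave the nut and the metal offcut where they are, and leave the bolt lying in the frame.

Things in the scene. Friction and masses are not known exactly. Their poses are not given: they have to be found in the camera images.
- bolt: zinc-grey hex bolt lying on the bench, 47 mm long overall; origin in the middle of its length on its underside; its y axis runs along the bolt, the hex head (19 mm across, 17 mm high) fills y -24 to -16 mm, the shank (10 mm wide, 14 mm high) y -16 to +24 mm; grasp it across the shank, near the origin. About 40 g.
- bolt_mid (a point): point on the bolt in the middle of its length, 8 mm above its underside; axes as the bolt's
- demag: grey bench demagnetiser, fixed to the bench: a low box 140 mm (x) by 230 mm (y), flat top 36 mm above the bench; origin in the centre of its underside. Its place and yaw vary. The yellow frame is on the +y half of its top, the dial on the -y half.
- frame (a point): centre of the yellow painted frame on the demagnetiser's flat top, at top height; the frame is paint only, on a black square; inside it measures 66 mm along this point's y and 40 mm along its x; the bolt lies along y, head either way
- dial_axis (a point): the dial's vertical turning axis, at the height of the demagnetiser's top; axes as the demagnetiser's
- handle (a point): on the axis of the dial's red upright post (15 to 17 mm diameter), 45 mm from the dial axis, 31 mm above the demagnetiser's top; the post's head is 18 mm above this point, the steel bar carrying it 18 mm below. The post turns with the dial. At rest it stands out from the dial axis along the demagnetiser's -x; turning the dial carries it toward the demagnetiser's -y end.
- dial (a joint): dial angle in rad, 0 at rest (red dot), growing anticlockwise seen from above; soft clicks at 0.45 (one white dot), 0.90 (two), 1.35 (three); stop at 1.5, just past the third. A spring of 0.11 N m at rest, 0.23 at the third click (2.4 to 5 N at the post, some 1.5 N more climbing over a click) turns it back to 0 from any click when let go
- nut: brown hex nut, 21 x 19 x 10 mm, lying loose; bystander; origin at centre of underside
- offcut: short bright steel bar, 12 x 34 x 8 mm, lying loose; bystander; origin at centre of underside

How it is judged:
On the way, in this order (a step that is already met when the one before it is completed fails the run):
1. the bolt lies at rest in the yellow frame, let go, the dial still at rest (x of bolt_mid in the frame of frame between -0.014 and 0.014 m and y of bolt_mid in the frame of frame between -0.014 and 0.014 m and z of bolt_mid in the frame of frame between 0.003 and 0.014 m and angle between the y axis of bolt and the y axis of frame, either way round below 0.5 rad and contact force between each of the arm, the fingers and bolt below 0.05 N and linear speed of bolt below 0.02 m/s and value of joint dial below 0.25 rad), for 0.2 s.
2. the dial is at its third click (value of joint dial above 1.2 rad), for 0.5 s.
At the end, for the whole second after the job is handed in: Bolt lying untouched at rest on the demagnetiser's top inside the frame (middle within 14 mm of the frame's centre along and across, within 0.5 rad of lengthways), the dial at 1.2 rad or more (third click) and still, the fingers pressing on the dial with more than 1 N (x of bolt_mid in the frame of frame between -0.014 and 0.014 m and y of bolt_mid in the frame of frame between -0.014 and 0.014 m and z of bolt_mid in the frame of frame between 0.003 and 0.014 m and angle between the y axis of bolt and the y axis of frame, either way round below 0.5 rad and contact force between each of the arm, the fingers and bolt below 0.05 N and linear speed of bolt below 0.02 m/s and value of joint dial above 1.2 rad and velocity of joint dial between -0.1 and 0.1 rad/s and contact force between the fingers and dial above 1 N); the arm keeps its last pose, push and grip.
It fails at once if the dial is turned while the bolt is not lying in the frame (value of joint dial above 0.3 rad and not (x of bolt_mid in the frame of frame between -0.014 and 0.014 m and y of bolt_mid in the frame of frame between -0.014 and 0.014 m and z of bolt_mid in the frame of frame between 0.003 and 0.014 m and angle between the y axis of bolt and the y axis of frame, either way round below 0.5 rad)).
It fails at once if the nut is moved 40 mm or more (distance of nut from where it was at the start of the episode above 0.04 m).
It fails at once if the offcut is moved 40 mm or more (distance of offcut from where it was at the start of the episode above 0.04 m).
It also fails if it takes over 58 s, if anything falls off the work surface, if the arm or the gripper's body presses on something with over 40 N, if the wrist force passes 120 N, or if a joint passes its speed limit or range.

ROBOT

A 7-joint arm with a two-finger parallel gripper is mounted at the origin on a cart in front of the work surface, level with it; the furniture and walls round the work are solid. World frame = base frame: x ahead of the robot, y to its left, z up, the work surface at z = 0. Lengths are in m, angles in rad, forces in N, time in s.
With the tool pointing down it reaches from about 0.35 to 0.9 m from the base axis. Payload 19.9 kg.
Tool frame: the origin (TCP) lies at the very end of the fingers, on their centre line; the grasp point (between the pads) lies 19 mm behind it; z points along the fingers, x is the direction in which the jaws open and shut, and the axes are right-handed (so a half turn about z gives the same grasp; the last joint's range is limited). The gripper opens to 94 mm and grips with 3 to 60 N. Pads are 16 mm wide; open, the fingers measure 119 mm over their backs; the gripper's body (75 mm by 177 mm) begins 78 mm behind the grasp point.
Start: joints at [1.212, 0.417, -0.01, 1.614, 0.005, 1.111, -0.053], TCP at [0.195, -0.594, 0.205] pointing down, gripper open.
Joint ranges: [-2.81, 2.81], [-0.39, 2.02], [-1.27, 1.25], [0.06, 2.57], [-1.19, 4.33], [0.19, 2], [-2.82, 2.82]. Speed limits (rad/s): [1.89, 1.89, 2.39, 2.39, 3.01, 3.01, 3.01].

INTERFACE

Orientations are given as [roll, pitch, yaw] about the fixed x, y, z axes, in that order (R = Rz(yaw) Ry(pitch) Rx(roll)).
In Python, from bench import arm gives the robot as it stands.
- The arm moves only by the tool jog_arm, never from a script. Its argument "rows" is a list of rows, each an object with "travel": the shift along the world's x, y, z scaled (see below), a list of three; "twist": the turn about the world's z scaled (see below). In form: [{"travel": [x, y, z], "twist": twist}, ...]. A call has 1 to 12 rows; each row is the pose to reach, as a shift and turn from the pose commanded when the call began; what a row does not reach only later rows make up. The controller multiplies each number of a shift by 0.12 m and each number of a turn by 30 degrees. A row lasts 1/10 s, in which the tool goes at most 50 mm and 8.59 degrees, less where a joint would pass 70% of its speed; a pose out of reach is approached as far as the arm can. A call with a number of a shift or a turn outside -1 to 1 is refused whole. A call with a gripper value outside its range is refused whole. "fingers" is the opening, from 0 (shut) to 1 (fully open), set as the call begins (left out, the last holds). The fingers move at their own pace and stop on an object; the grip force is fixed at half the most. Time passes only in rows, so rows that repeat a pose let the fingers close. It gives the time, the measured TCP pose, the force and the opening at its end, in the units of the state.
- arm.get_obs(): the state, without advancing time (a new reading comes with each control period).
- arm.capture(name): name is "side" or "top" or "wrist"; returns a dict with "img" (400x640x3 uint8, red, green, blue), "depth" (400x640 float32, m along the optical axis (not along the pixel's ray), 0 where there is no reading), "fx", "fy", "cx", "cy" (pixels), "T" (4x4, takes a point from camera to world coordinates); the wrist camera has in their place "tool_from_camera" (4x4, takes a point from camera to tool coordinates, whose origin is the TCP and whose axes are the tool frame's). Camera axes: x right, y down, z forward; pixel columns grow to the right and rows downward; lengths in m; the calibration is good to about 2 mm. A picture is of the moment at which its call begins: read the wrist's pose just before it.
- arm.sign_off(): hands the job in, once; it reports no verdict.
Trained networks look in the newest picture that a camera, given by its name, has taken for a name from the list of things; names that differ only in an ending like _2 or _b are one class to them, and where a whole thing is asked for, a point or a joint stands for the part that bears it (a point fixed in the world has none). Each returns a list of dicts, best first, with "confidence" (0 to 1); they miss things now and then, are a little off and sometimes report something else, mostly with a low value. They report only what shows in the picture. A call takes as long as a camera call.
- arm.search_frame(label, camera): "xy" ([column, row] as shares, 0 to 1, of the picture: columns of its width, rows of its height, amid what is visible of it).
- arm.trace(label, camera): "mask" (400x640 bool, what is visible of it) and "xy" ([column, row] as shares, 0 to 1, of the picture: columns of its width, rows of its height, amid what is visible of it).
The state is a dict: "time": time; "joint_positions": joint angles; "joint_velocities": joint speeds; "joint_torque": joint torques, N m; "tool_pos": TCP position; "ee_rot": TCP orientation; "force": force on the tool from outside, world axes, zero at the start; "torque": the same for the moment, N m; "opening": finger opening in m.
Only numpy, scipy, OpenCV 4.12 (cv2) and the standard library are available. Lean on these libraries where they do the work, as an engineer would, in place of code of your own. Each camera call takes 0.05 s, during which the arm holds its last target. There are 200 camera calls.

## Working session

There is one attempt and no reset: what is moved stays moved. The work goes in short steps, Python scripts to look and compute and a tool call to move; the robot and the scene stay as the last step left them, time stands still between calls to the robot, and variables do not carry over. Pictures are saved under pics/ and viewed, about 8 in all and at most 12, crops included, and the job is handed in when it is done.

Besides the shell and the picture viewer there is one more tool, called after "Request:" by a JSON object that holds its "name" and its "arguments", one argument or row to a line. jog_arm: Moves the arm, as the interface text tells. Its arguments: {"type":"object","properties":{"rows":{"type":"array"},"fingers":{"type":"number"}},"required":["rows"]}

```bash
mkdir -p pics; cat > h.py <<'E'
import numpy as np, cv2
from bench import arm
def snap(cam,name):
    c=arm.capture(cam); cv2.imwrite(f'pics/{name}.png',cv2.cvtColor(c['img'],cv2.COLOR_RGB2BGR)); return c
def pts(c,mask,T=None):
    T=c['T'] if T is None else T
    v,u=np.nonzero(mask&(c['depth']>0)); d=c['depth'][v,u]
    P=np.c_[(u-c['cx'])/c['fx']*d,(v-c['cy'])/c['fy']*d,d]
    return P@T[:3,:3].T+T[:3,3]
def yaw(P):
    Q=P[:,:2]-P[:,:2].mean(0); w,V=np.linalg.eigh(Q.T@Q); return np.degrees(np.arctan2(V[1,1],V[0,1]))
E
python3 - <<'E'
from h import *
np.set_printoptions(precision=4,suppress=True)
o=arm.get_obs();print(o['time'],o['tool_pos'],o['ee_rot'],o['force'],o['opening'])
for cam in('top','side'):
    c=snap(cam,cam)
    print(cam,c['T'])
    for l in('bolt','demag','frame','handle','dial','nut','offcut'):
        for r in arm.trace(l,cam)[:2]:
            m=r['mask'];P=pts(c,m)
            if len(P)>3: print(l,round(r['confidence'],2),np.array(r['xy'])*[640,400],m.sum(),np.median(P,0),P.min(0),P.max(0),yaw(P))
E
```

```text
0.0 [ 0.1946 -0.5936  0.2049] [ 3.1415  0.0012 -1.254 ] [0.2421 0.585  0.1681] 0.09377680138521306
top [[-0.0049 -0.9814  0.192   0.3107]
 [-0.9997  0.0097  0.0243 -0.3141]
 [-0.0257 -0.1918 -0.9811  0.9269]
 [ 0.      0.      0.      1.    ]]
bolt 0.44 [299.328 233.48 ] 63 [ 0.4149 -0.2627  0.0109] [ 0.3956 -0.2703  0.0066] [ 0.4353 -0.2554  0.0179] 166.77093954286
demag 0.78 [314.496 158.   ] 5339 [ 0.5921 -0.3004  0.0362] [ 0.5249 -0.4161  0.0084] [ 0.6724 -0.1849  0.0864] 91.45094904456906
demag 0.24 [333.12 153.08] 646 [ 0.5977 -0.3456  0.0446] [ 0.5485 -0.3774  0.0345] [ 0.6338 -0.3124  0.0864] -178.55759379126138
frame 0.87 [316.224 159.48 ] 5519 [ 0.5929 -0.3006  0.0361] [ 0.5249 -0.4215 -0.0036] [ 0.687  -0.1776  0.0864] 91.84125663767264
frame 0.58 [334.08 152.  ] 668 [ 0.5979 -0.3456  0.0445] [ 0.5485 -0.3774  0.0322] [ 0.6386 -0.3124  0.0864] -175.31835496371346
handle 0.83 [332.8 154.2] 621 [ 0.5972 -0.3441  0.0446] [ 0.5485 -0.375   0.0322] [ 0.633  -0.3124  0.0864] -177.4637514904462
dial 0.8 [334.912 154.4  ] 625 [ 0.5979 -0.3446  0.0446] [ 0.5485 -0.3772  0.0322] [ 0
[... 780 characters left out ...]
0.0348] [ 0.6392 -0.294   0.0863] -179.02213658477385
handle 0.24 [280.896 222.   ] 140 [ 0.4176 -0.2679  0.0093] [ 0.3933 -0.2794  0.0002] [ 0.4348 -0.2346  0.0174] 162.60306795320517
dial 0.94 [388.928 218.2  ] 877 [ 0.5852 -0.3567  0.0449] [ 0.5461 -0.3838  0.0351] [ 0.6304 -0.2997  0.0863] 178.37439319051595
nut 0.67 [295.104 256.12 ] 165 [ 0.4205 -0.3969  0.0074] [ 0.4053 -0.4037  0.0001] [ 0.4365 -0.3855  0.0102] 163.59243073120962
nut 0.56 [391.104 225.4  ] 6066 [ 0.5869 -0.3639  0.036 ] [ 0.5234 -0.4231 -0.0009] [ 0.7066 -0.0957  0.0863] 92.79285732518437
offcut 0.65 [293.696 259.   ] 174 [ 0.4203 -0.3965  0.0073] [ 0.4039 -0.4037  0.0001] [ 0.4365 -0.3851  0.0102] 164.25476527517463
```

```bash
python3 -c "
import cv2,numpy as np
a=cv2.imread('pics/top.png');b=cv2.imread('pics/side.png')
cv2.imwrite('pics/both.png',cv2.resize(np.vstack([a,b]),(480,600)))"
```

```text
(no output)
```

View pics/top.png

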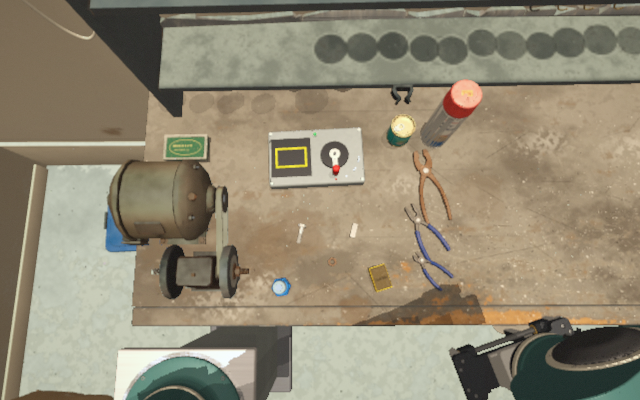

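The top view shows the demagnetiser at about (316,157), with the yellow frame at (291,157) and the red post at (336,169). The bolt is at (300,233), the offcut at (353,230) and the nut at (331,262). Next I'll measure these by colour and geometry.

```bash
cat > m.py <<'E'
from h import *
np.set_printoptions(precision=4,suppress=True)
for cam in('top','side'):
    c=snap(cam,cam+'b')
    hsv=cv2.cvtColor(c['img'],cv2.COLOR_RGB2HSV); W=np.full(c['depth'].shape+(3,),9.); 
    ok=c['depth']>0; W[ok]=pts(c,ok)
    box=(W[...,0]>.5)&(W[...,0]<.7)&(W[...,1]>-.44)&(W[...,1]<-.16)
    top=box&(abs(W[...,2]-.036)<.004)
    r=cv2.minAreaRect(W[top][:,:2].astype(np.float32)*1000); print(cam,'demag top',r)
    yel=box&(hsv[...,0]>20)&(hsv[...,0]<35)&(hsv[...,1]>150)&(hsv[...,2]>120)
    print('yellow',yel.sum(),cv2.minAreaRect(W[yel][:,:2].astype(np.float32)*1000),W[yel][:,2].mean())
    red=box&((hsv[...,0]<8)|(hsv[...,0]>172))&(hsv[...,1]>140)&(W[...,2]>.05)
    print('red',red.sum(),W[red].min(0),W[red].max(0),W[red].mean(0))
    up=(W[...,0]>.3)&(W[...,0]<.5)&(W[...,1]>-.45)&(W[...,1]<-.2)&(W[...,2]>.0045)&(W[...,2]<.03)
    n,L,s,ct=cv2.connectedComponentsWithStats(up.astype(np.uint8))
    for i in range(1,n):
        if s[i,4]>12: P=W[L==i]; print(ct[i],s[i,4],cv2.minAreaRect(P[:,:2].astype(np.float32)*1000),P.min(0),P.max(0),yaw(P))
E
python3 m.py
python3 - <<'E'
import cv2,numpy as np
a=cv2.imread('pics/topb.png')[120:280,250:400];b=cv2.imread('pics/sideb.png')[150:310,240:500]
cv2.imwrite('pics/z.png',np.hstack([cv2.resize(a,None,fx=1.9,fy=1.9,interpolation=2),cv2.resize(b,None,fx=1.9,fy=1.9,interpolation=2)]))
E
```

```text
top demag top ((598.7864990234375, -300.784423828125), (139.97598266601562, 229.44906616210938), 2.1195220947265625)
yellow 249 ((596.0925903320312, -241.3103790283203), (51.749298095703125, 77.39295196533203), 2.7305383682250977) 0.03686272464983958
red 52 [ 0.5482 -0.3555  0.0527] [ 0.562  -0.3396  0.0874] [ 0.5531 -0.3478  0.0784]
[299.9775 231.2697] 89 ((415.2408447265625, -264.6256103515625), (17.100841522216797, 45.373897552490234), 84.77511596679688) [ 0.3933 -0.2748  0.0052] [ 0.4384 -0.2553  0.0195] 166.8439858838301
[353.1268 229.6197] 71 ((422.32879638671875, -389.99566650390625), (11.783050537109375, 33.507022857666016), 74.31552124023438) [ 0.4066 -0.3995  0.0047] [ 0.438  -0.3821  0.0108] 163.9345323240134
[331.7209 261.0465] 43 ((347.998046875, -338.2162170410156), (18.654539108276367, 18.840574264526367), 0.33442240953445435) [ 0.3387 -0.3477  0.0056] [ 0.3573 -0.3288  0.0128] 103.08379787515717
[375.433  273.0309] 194 ((318.3455505371094, -439.1973876953125), (37.890689849853516, 28.493316650390625), 15.17037582397461) [ 0.3014 -0.45    0.0067] [ 0.3398 -0.421   0.02
[... 833 characters left out ...]
8203, 44.4528694152832), 87.59117889404297) [ 0.3915 -0.2792  0.0046] [ 0.436  -0.2598  0.0179] 164.4900151294556
[243.086  243.2366] 93 ((347.4236145019531, -340.07476806640625), (22.44248390197754, 18.05621337890625), 68.14109802246094) [ 0.3369 -0.3509  0.0046] [ 0.3565 -0.3279  0.0112] 82.92782669515972
[292.528 255.808] 125 ((420.6033630371094, -393.1649169921875), (14.159844398498535, 33.2034797668457), 75.67198944091797) [ 0.4039 -0.4035  0.0046] [ 0.4366 -0.3835  0.0101] 164.007519182254
[224.6129 263.8333] 186 ((318.4138488769531, -437.63372802734375), (35.93592071533203, 24.210954666137695), 0.8429518938064575) [ 0.3004 -0.45    0.0247] [ 0.3365 -0.4254  0.0281] -174.04653886669794
```

View pics/z.png

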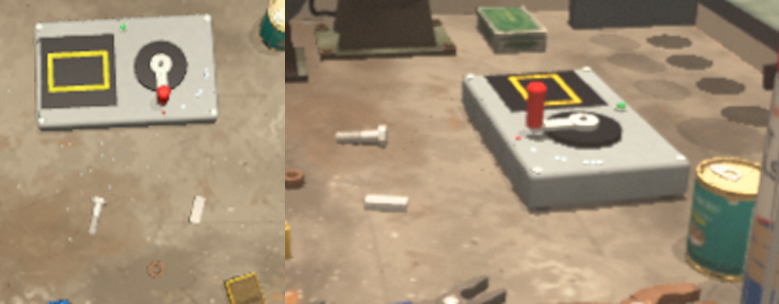

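Frame is at about (0.596,-0.241), the dial axis near (0.600,-0.351), and demag yaw about 2.2°. Bolt is at (0.4145,-0.267), its axis about 166°, with the head on the +x end. I'm starting the approach.

Request:
{"name": "jog_arm", "arguments": {
  "rows": [
    {"travel": [0.3, 0.45, 0], "twist": -0.25},
    {"travel": [0.6, 0.9, 0], "twist": -0.5},
    {"travel": [0.6, 0.9, 0], "twist": -0.55},
    {"travel": [0.6, 0.9, 0], "twist": -0.55}
  ],
  "fingers": 0.55
}}

```text
time: 1.3
tool_pos: [0.2698, -0.4827, 0.2058]
ee_rot: [-3.141, 0.001, -1.538]
force: [0.6, -0.2, 0.4]
opening: 0.0649
```

```bash
python3 - <<'E'
from h import *
np.set_printoptions(precision=3,suppress=True)
c=arm.capture('top'); P=pts(c,c['depth']>0)
for z in(.05,.09,.15,.2,.3):
    m=(P[:,2]>z)&(P[:,0]>.3)&(P[:,0]<.8)&(P[:,1]>-.6)&(P[:,1]<.1)
    H,_,_=np.histogram2d(P[m,0],P[m,1],[np.arange(.3,.81,.05),np.arange(-.6,.11,.05)]); print(z);print((H>2).astype(int))
E
```

```text
0.05
[[0 1 1 1 1 0 0 1 1 1 1 1 1 0]
 [0 0 0 0 0 0 0 0 0 1 1 1 1 1]
 [0 0 0 0 0 0 0 0 0 1 1 1 1 1]
 [0 0 0 0 0 0 0 0 0 1 1 1 1 1]
 [0 0 0 0 1 1 0 0 0 0 1 1 1 1]
 [0 0 0 0 1 1 0 0 0 0 0 1 0 1]
 [1 1 1 0 1 1 0 0 0 0 0 0 0 0]
 [1 1 1 0 0 0 0 0 0 0 0 0 0 0]
 [1 1 1 1 1 1 1 1 1 1 1 1 1 1]
 [1 1 1 1 1 1 1 1 1 1 1 1 1 0]]
0.09
[[0 1 1 1 1 0 0 0 1 1 1 1 1 0]
 [0 0 0 0 0 0 0 0 0 1 1 1 1 1]
 [0 0 0 0 0 0 0 0 0 1 1 1 1 1]
 [0 0 0 0 0 0 0 0 0 1 1 1 1 1]
 [0 0 0 0 0 0 0 0 0 0 1 1 1 1]
 [0 0 0 0 0 0 0 0 0 0 0 1 0 1]
 [1 0 0 0 0 0 0 0 0 0 0 0 0 0]
 [1 1 1 0 0 0 0 0 0 0 0 0 0 0]
 [1 1 1 1 1 1 1 1 1 1 1 1 1 1]
 [1 1 1 1 1 1 1 1 1 1 1 1 1 0]]
0.15
[[0 1 1 1 1 0 0 0 0 1 1 1 1 0]
 [0 0 0 0 0 0 0 0 0 1 1 1 1 1]
 [0 0 0 0 0 0 0 0 0 1 1 1 1 1]
 [0 0 0 0 0 0 0 0 0 1 1 1 1 1]
 [0 0 0 0 0 0 0 0 0 0 1 1 1 1]
 [0 0 0 0 0 0 0 0 0 0 0 1 0 1]
 [1 0 0 0 0 0 0 0 0 0 0 0 0 0]
 [1 0 0 0 0 0 0 0 0 0 0 0 0 0]
 [1 1 1 1 1 1 1 1 1 1 1 1 1 1]
 [1 1 1 1 1 1 1 1 1 1 1 1 1 0]]
0.2
[[0 1 1 1 1 0 0 0 0 0 0 0 0 0]
 [0 0 0 0 0 0 0 0 0 0 0 0 0 0]
 [0 0 0 0 0 0 0 0 0 0 1 1 1 1]
 [0 0 0 0 0 0 0 0 0 0 1 1 1 1]
 [0 0 0 0 0 0 0 0 0 0 1 1 1 1]
 [0 0 0 0 0 0 0 0 0 0 0 0 0 0]
 [1 0 0 0 0 0 0 0 0 0 0 0 0 0]
 [1 0 0 0 0 0 0 0 0 0 0 0 0 0]
 [1 1 1 1 1 1 1 1 1 1 1 1 1 1]
 [0 0 0 0 0 0 0 0 0 0 0 0 1 0]]
0.3
[[0 1 1 1 1 0 0 0 0 0 0 0 0 0]
 [0 0 0 0 0 0 0 0 0 0 0 0 0 0]
 [0 0 0 0 0 0 0 0 0 0 0 0 0 0]
 [0 0 0 0 0 0 0 0 0 0 0 0 0 0]
 [0 0 0 0 0 0 0 0 0 0 0 0 0 0]
 [0 0 0 0 0 0 0 0 0 0 0 0 0 0]
 [0 0 0 0 0 0 0 0 0 0 0 0 0 0]
 [0 0 0 0 0 0 0 0 0 0 0 0 0 0]
 [1 1 1 1 1 1 1 1 1 1 1 1 1 1]
 [0 0 0 0 0 0 0 0 0 0 0 0 1 0]]
```

Request:
{"name": "jog_arm", "arguments": {
  "rows": [
    {"travel": [0.3, 0.4, 0], "twist": -0.15},
    {"travel": [0.6, 0.75, 0], "twist": -0.3},
    {"travel": [0.8, 1, 0], "twist": -0.5},
    {"travel": [0.8, 1, 0], "twist": -0.53}
  ]
}}

```text
time: 1.75
tool_pos: [0.3662, -0.3621, 0.2056]
ee_rot: [-3.141, 0.001, -1.818]
force: [-1.0, 0.1, -0.4]
opening: 0.0517
```

Request:
{"name": "jog_arm", "arguments": {
  "rows": [
    {"travel": [0.2, 0.4, -0.1], "twist": 0},
    {"travel": [0.4, 0.8, -0.3], "twist": 0},
    {"travel": [0.4, 0.8, -0.5], "twist": 0},
    {"travel": [0.4, 0.8, -0.5], "twist": 0}
  ]
}}

```text
time: 2.15
tool_pos: [0.4099, -0.2683, 0.1428]
ee_rot: [3.138, 0.002, -1.817]
force: [-0.5, -0.1, 0.8]
opening: 0.0514
```

```bash
cat >> h.py <<'E'
from scipy.spatial.transform import Rotation as R
def wrist(name):
    o=arm.get_obs(); c=snap('wrist',name); T=np.eye(4); T[:3,:3]=R.from_euler('xyz',o['ee_rot']).as_matrix(); T[:3,3]=o['tool_pos']
    c['T']=T@c['tool_from_camera']; W=np.full(c['depth'].shape+(3,),9.); ok=c['depth']>0; W[ok]=pts(c,ok); return o,c,W
E
python3 - <<'E'
from h import *
np.set_printoptions(precision=4,suppress=True)
o,c,W=wrist('w1'); print(o['time'],o['tool_pos'],o['ee_rot'],o['joint_positions'])
up=(abs(W[...,0]-.415)<.06)&(abs(W[...,1]+.267)<.06)&(W[...,2]>.004)&(W[...,2]<.03)
n,L,s,ct=cv2.connectedComponentsWithStats(up.astype(np.uint8))
for i in range(1,n):
    if s[i,4]>40: P=W[L==i]; print(ct[i],s[i,4],cv2.minAreaRect(P[:,:2].astype(np.float32)*1000),P.min(0),P.max(0),yaw(P))
for r in arm.trace('bolt','wrist')[:2]: P=W[r['mask']&(c['depth']>0)]; print(r['confidence'],cv2.minAreaRect(P[:,:2].astype(np.float32)*1000))
c=arm.capture('top');P=pts(c,c['depth']>0)
for z in(.05,.13,.2,.25,.3):
    m=(P[:,2]>z)&(P[:,2]<z+.05)&(P[:,0]>.64)&(P[:,0]<.9)&(abs(P[:,1]+.25)<.15);print(z,m.sum(),P[m,0].min() if m.any() else 0)
E
```

```text
2.15 [ 0.4099 -0.2683  0.1428] [ 3.1375  0.0017 -1.8169] [ 0.6293  0.2598 -0.129   1.9979  0.0418  0.8907 -1.3387]
[322.1659 188.5943] 663 ((414.8194885253906, -264.58740234375), (18.477922439575195, 47.27870178222656), 75.99407958984375) [ 0.3911 -0.2791  0.0047] [ 0.4392 -0.2555  0.0211] 167.2342289375344
0.58 ((415.03692626953125, -264.6452941894531), (18.470823287963867, 47.264556884765625), 75.99407958984375)
0.05 0 0
0.13 10451 0.7208021072019926
0.2 0 0
0.25 0 0
0.3 0 0
```

View pics/w1.png

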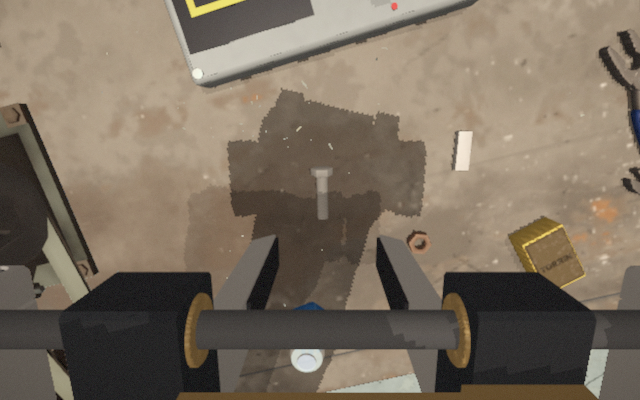

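The wrist view shows the bolt upright at (321,192), between the jaws and aligned with them. The nut at (420,242) and the offcut at (462,150) are clear. I'm lowering the gripper.

Request:
{"name": "jog_arm", "arguments": {
  "rows": [
    {"travel": [0.04, 0.02, -0.3], "twist": 0},
    {"travel": [0.04, 0.02, -0.6], "twist": 0},
    {"travel": [0.04, 0.02, -0.9], "twist": 0},
    {"travel": [0.04, 0.02, -0.9], "twist": 0},
    {"travel": [0.04, 0.02, -0.9], "twist": 0}
  ]
}}

```text
time: 2.8
tool_pos: [0.4156, -0.2688, 0.0387]
ee_rot: [-3.141, -0.0, -1.821]
force: [0.2, 1.4, 0.5]
opening: 0.0513
```

Request:
{"name": "jog_arm", "arguments": {
  "rows": [
    {"travel": [0, 0.03, -0.1], "twist": 0},
    {"travel": [0, 0.03, -0.2], "twist": 0},
    {"travel": [0, 0.03, -0.29], "twist": 0},
    {"travel": [0, 0.03, -0.29], "twist": 0},
    {"travel": [0, 0.03, -0.29], "twist": 0}
  ]
}}

```text
time: 3.3
tool_pos: [0.4154, -0.2638, 0.0025]
ee_rot: [3.141, 0.0, -1.819]
force: [0.0, 0.5, 0.5]
opening: 0.0519
```

Request:
{"name": "jog_arm", "arguments": {
  "rows": [
    {"travel": [0, 0, 0], "twist": 0},
    {"travel": [0, 0, 0], "twist": 0},
    {"travel": [0, 0, 0], "twist": 0},
    {"travel": [0, 0, 0], "twist": 0},
    {"travel": [0, 0, 0], "twist": 0},
    {"travel": [0, 0, 0], "twist": 0},
    {"travel": [0, 0, 0], "twist": 0}
  ],
  "fingers": 0
}}

```text
time: 4.0
tool_pos: [0.4155, -0.2639, 0.0026]
ee_rot: [3.142, 0.0, -1.82]
force: [0.0, -0.4, 0.5]
opening: 0.0086
```

Request:
{"name": "jog_arm", "arguments": {
  "rows": [
    {"travel": [0, 0, 0.2], "twist": 0},
    {"travel": [0, 0, 0.5], "twist": 0},
    {"travel": [0, 0, 0.8], "twist": 0.1},
    {"travel": [0, 0, 1], "twist": 0.3},
    {"travel": [0.1, 0, 1], "twist": 0.5},
    {"travel": [0.3, 0, 1], "twist": 0.7},
    {"travel": [0.5, 0, 1], "twist": 0.9},
    {"travel": [0.7, 0, 1], "twist": 1},
    {"travel": [0.9, 0, 1], "twist": 1},
    {"travel": [0.9, 0, 1], "twist": 1}
  ]
}}

```text
time: 5.0
tool_pos: [0.5258, -0.2631, 0.1223]
ee_rot: [-3.141, 0.001, -1.294]
force: [-1.1, 0.7, -0.9]
opening: 0.0091
```

Request:
{"name": "jog_arm", "arguments": {
  "rows": [
    {"travel": [0, 0, 0], "twist": 0.25},
    {"travel": [0, 0, 0], "twist": 0.5},
    {"travel": [0, 0, 0], "twist": 0.75},
    {"travel": [0, 0, 0], "twist": 1},
    {"travel": [0, 0, 0], "twist": 1},
    {"travel": [0, 0, 0], "twist": 1}
  ]
}}

```text
time: 5.6
tool_pos: [0.523, -0.264, 0.1225]
ee_rot: [3.141, 0.0, -0.777]
force: [0.1, -0.3, -0.8]
opening: 0.0088
```

```bash
python3 - <<'E'
from h import *
o,c,W=wrist('w2'); print(o['time'],o['tool_pos'],o['ee_rot'],o['opening'],o['joint_positions'])
b=snap('side','s2')
cv2.imwrite('pics/w2s.png',np.vstack([cv2.resize(cv2.cvtColor(c['img'],cv2.COLOR_RGB2BGR),(480,300)),cv2.resize(cv2.cvtColor(b['img'],cv2.COLOR_RGB2BGR)[100:300,200:520],(480,300))]))
E
```

```text
5.6 [ 0.52298277 -0.26401694  0.12251597] [ 3.14141359e+00  4.65481669e-04 -7.76795275e-01] 0.008818410530975514 [ 0.68685812  0.46219878 -0.34927621  1.77930405  0.19096764  0.93377655
 -0.5196308 ]
```

View pics/w2s.png

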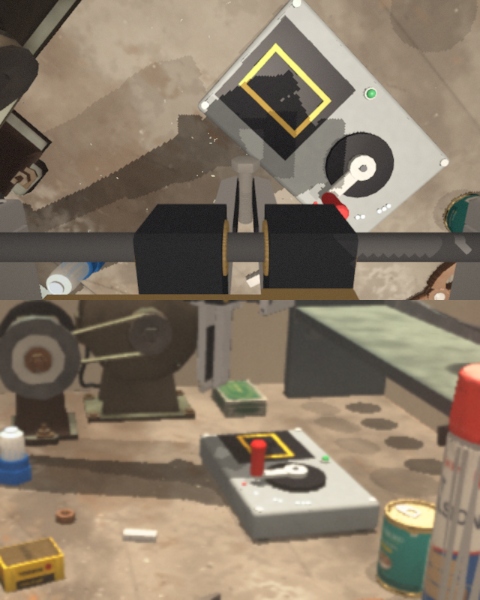

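The wrist view shows the bolt head at (243,170) held between the fingers, with the frame ahead at (287,90). I'll refine the frame position from this close image.

```bash
cat > f.py <<'E'
from h import *
def fr(n):
    o,c,W=wrist(n); hsv=cv2.cvtColor(c['img'],cv2.COLOR_RGB2HSV)
    box=(W[...,0]>.5)&(W[...,0]<.7)&(W[...,1]>-.44)&(W[...,1]<-.16)
    yel=box&(hsv[...,0]>18)&(hsv[...,0]<38)&(hsv[...,1]>130)&(abs(W[...,2]-.036)<.006)
    print(o['tool_pos'],o['ee_rot'],'yel',yel.sum(),cv2.minAreaRect(W[yel][:,:2].astype(np.float32)*1000),W[yel][:,2].mean())
    red=box&((hsv[...,0]<8)|(hsv[...,0]>172))&(hsv[...,1]>140)&(W[...,2]>.05)
    if red.any(): print('red',red.sum(),W[red].min(0),W[red].max(0))
    return o,c,W
if __name__=='__main__': fr('w3')
E
python3 f.py
```

```text
[ 0.52326253 -0.2639276   0.12262185] [ 3.14138702e+00  1.61132211e-04 -7.75710869e-01] yel 972 ((595.4984741210938, -245.05770874023438), (50.28062057495117, 74.36727142333984), 2.4760470390319824) 0.039073535693647195
red 487 [ 0.54865409 -0.35627797  0.05090639] [ 0.56554294 -0.25464711  0.23754462]
```

Request:
{"name": "jog_arm", "arguments": {
  "rows": [
    {"travel": [0.15, 0, 0], "twist": 0.25},
    {"travel": [0.3, 0.1, 0], "twist": 0.5},
    {"travel": [0.45, 0.2, 0], "twist": 0.75},
    {"travel": [0.6, 0.2, 0], "twist": 1},
    {"travel": [0.6, 0.2, 0], "twist": 1}
  ]
}}

```text
time: 6.25
tool_pos: [0.5971, -0.2389, 0.1224]
ee_rot: [-3.141, -0.0, -0.245]
force: [-1.2, 0.4, -0.5]
opening: 0.0088
```

Request:
{"name": "jog_arm", "arguments": {
  "rows": [
    {"travel": [0, 0, 0], "twist": 0.25},
    {"travel": [0, 0, 0], "twist": 0.5},
    {"travel": [0, 0, 0], "twist": 0.56},
    {"travel": [0, 0, 0], "twist": 0.56},
    {"travel": [0, 0, 0], "twist": 0.56}
  ]
}}

```text
time: 6.75
tool_pos: [0.5953, -0.24, 0.1227]
ee_rot: [3.141, 0.0, 0.04]
force: [0.2, -0.8, -1.1]
opening: 0.0088
```

```bash
sed -i 's/w3/w4/' f.py; python3 f.py
```

```text
[ 0.59527196 -0.24002817  0.12265089] [3.14143669e+00 1.76773956e-04 4.00903545e-02] yel 1389 ((595.330078125, -234.7172088623047), (51.06204605102539, 58.139404296875), 1.8872122764587402) 0.03908193878667184
```

View pics/w4.png

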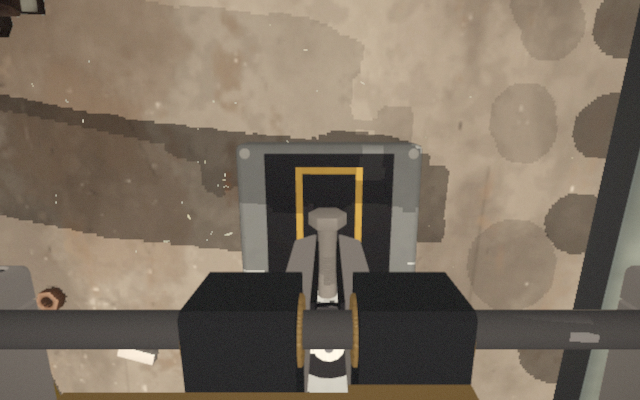

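Bolt is in the jaws, head at (328,217), aligned with the frame. I'm lowering it.

Request:
{"name": "jog_arm", "arguments": {
  "rows": [
    {"travel": [0, -0.02, -0.25], "twist": 0},
    {"travel": [0, -0.02, -0.45], "twist": 0},
    {"travel": [0, -0.02, -0.6], "twist": 0},
    {"travel": [0, -0.02, -0.66], "twist": 0},
    {"travel": [0, -0.02, -0.66], "twist": 0},
    {"travel": [0, -0.02, -0.66], "twist": 0}
  ]
}}

```text
time: 7.4
tool_pos: [0.5961, -0.2423, 0.0444]
ee_rot: [3.141, -0.001, 0.044]
force: [0.4, -0.0, -0.5]
opening: 0.0087
```

Request:
{"name": "jog_arm", "arguments": {
  "rows": [
    {"travel": [0, 0, -0.02], "twist": 0},
    {"travel": [0, 0, -0.04], "twist": 0},
    {"travel": [0, 0, -0.045], "twist": 0},
    {"travel": [0, 0, -0.045], "twist": 0}
  ]
}}

```text
time: 7.8
tool_pos: [0.5958, -0.2425, 0.0386]
ee_rot: [3.141, -0.001, 0.044]
force: [-0.3, 0.3, 4.7]
opening: 0.0088
```

Contact shows 4.7 N upwards. I'll release and lift straight up.

Request:
{"name": "jog_arm", "arguments": {
  "rows": [
    {"travel": [0, 0, 0], "twist": 0},
    {"travel": [0, 0, 0], "twist": 0},
    {"travel": [0, 0, 0], "twist": 0},
    {"travel": [0, 0, 0], "twist": 0},
    {"travel": [0, 0, 0], "twist": 0}
  ],
  "fingers": 0.5
}}

```text
time: 8.3
tool_pos: [0.5955, -0.2423, 0.038]
ee_rot: [3.142, 0.0, 0.045]
force: [-0.3, -0.5, -0.4]
opening: 0.0446
```

Request:
{"name": "jog_arm", "arguments": {
  "rows": [
    {"travel": [0, 0, 0.1], "twist": 0},
    {"travel": [0, 0, 0.4], "twist": 0},
    {"travel": [0, 0, 0.8], "twist": 0},
    {"travel": [0, 0, 1], "twist": 0},
    {"travel": [0, 0, 1], "twist": 0}
  ]
}}

```text
time: 8.8
tool_pos: [0.5973, -0.2427, 0.1629]
ee_rot: [3.139, -0.005, 0.045]
force: [-0.0, 0.1, 0.2]
opening: 0.047
```

```bash
sed -i 's/w4/w5/' f.py; cat >> f.py <<'E'
    o,c,W=fr('w6')
    up=(abs(W[...,0]-.596)<.05)&(abs(W[...,1]+.242)<.06)&(W[...,2]>.043)&(W[...,2]<.065)
    P=W[up]; print('bolt',up.sum(),cv2.minAreaRect(P[:,:2].astype(np.float32)*1000))
    t=snap('top','t6'); W=pts(t,t['depth']>0)
    up=(abs(W[...,0]-.596)<.05)&(abs(W[...,1]+.242)<.06)&(W[...,2]>.043)&(W[...,2]<.065)
    if up.sum()>5: print('boltT',up.sum(),cv2.minAreaRect(W[up][:,:2].astype(np.float32)*1000))
E
python3 f.py
```

```text
File "f.py", line 11
    o,c,W=fr('w6')
IndentationError: unexpected indent
```

```bash
sed -i "s/^if __name__.*/if 1:/" f.py; python3 f.py
```

```text
[ 0.59732616 -0.2426717   0.16288868] [ 3.13874704 -0.00548502  0.04460578] yel 1624 ((595.6026611328125, -244.1109619140625), (51.021018981933594, 77.39876556396484), 2.5188138484954834) 0.03903572537481565
bolt 709 ((595.2974243164062, -242.21617126464844), (18.46955108642578, 47.3136100769043), 2.368941307067871)
```

View pics/w6.png

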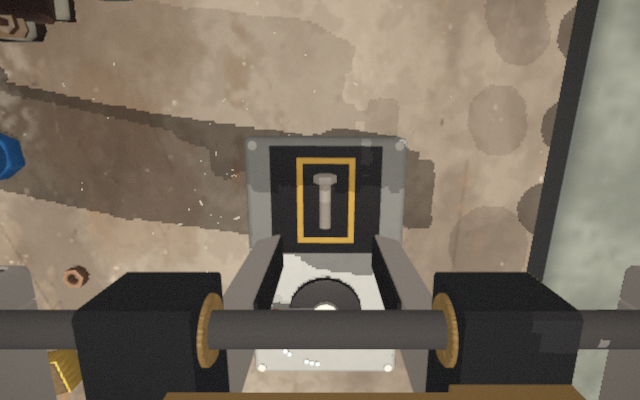

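Bolt lies in the frame within about 2 mm of its centre: frame (0.5956,-0.2441), bolt (0.5953,-0.2422), both at about 2.4°. Next I go to the post, turning the jaws to lie tangentially (yaw about -88°).

Request:
{"name": "jog_arm", "arguments": {
  "rows": [
    {"travel": [0, -0.2, 0], "twist": -0.25},
    {"travel": [-0.1, -0.4, 0], "twist": -0.5},
    {"travel": [-0.2, -0.6, 0], "twist": -0.75},
    {"travel": [-0.36, -0.89, 0], "twist": -1},
    {"travel": [-0.36, -0.89, 0], "twist": -1}
  ]
}}

```text
time: 9.4
tool_pos: [0.5486, -0.3543, 0.1566]
ee_rot: [3.139, 0.002, -0.49]
force: [-0.7, 0.5, -0.2]
opening: 0.047
```

Request:
{"name": "jog_arm", "arguments": {
  "rows": [
    {"travel": [0, 0, 0], "twist": -0.25},
    {"travel": [0, 0, 0], "twist": -0.5},
    {"travel": [0, 0, 0], "twist": -0.75},
    {"travel": [0, 0, 0], "twist": -1},
    {"travel": [0, 0, 0], "twist": -1}
  ]
}}

```text
time: 9.9
tool_pos: [0.552, -0.3485, 0.157]
ee_rot: [3.141, 0.002, -1.004]
force: [-0.5, 0.6, -0.9]
opening: 0.0473
```

Request:
{"name": "jog_arm", "arguments": {
  "rows": [
    {"travel": [0, 0, 0], "twist": -0.25},
    {"travel": [0, 0, 0], "twist": -0.5},
    {"travel": [0, 0, 0], "twist": -0.75},
    {"travel": [0, 0, 0], "twist": -1},
    {"travel": [0, 0, 0], "twist": -1},
    {"travel": [0, 0, 0], "twist": -1}
  ]
}}

```text
time: 10.5
tool_pos: [0.5522, -0.3488, 0.1576]
ee_rot: [3.141, 0.0, -1.519]
force: [-0.2, 0.1, -0.7]
opening: 0.047
```

```bash
cat > d.py <<'E'
from h import *
import sys
np.set_printoptions(precision=4,suppress=True)
o,c,W=wrist(sys.argv[1]); hsv=cv2.cvtColor(c['img'],cv2.COLOR_RGB2HSV)
print(o['time'],o['tool_pos'],o['ee_rot'],o['joint_positions'])
box=(W[...,0]>.5)&(W[...,0]<.7)&(W[...,1]>-.44)&(W[...,1]<-.3)
red=box&((hsv[...,0]<8)|(hsv[...,0]>172))&(hsv[...,1]>140)&(W[...,2]>.078)&(W[...,2]<.095)
if red.any(): print('red top',red.sum(),W[red].min(0),W[red].max(0),cv2.minEnclosingCircle(W[red][:,:2].astype(np.float32)*1000))
blk=box&(hsv[...,2]<70)&(abs(W[...,2]-.038)<.008)&(np.hypot(W[...,0]-.6,W[...,1]+.35)<.04)
if blk.sum()>9: print('disc',blk.sum(),cv2.minEnclosingCircle(W[blk][:,:2].astype(np.float32)*1000))
E
python3 d.py w7
```

```text
10.5 [ 0.5522 -0.3488  0.1576] [ 3.1408  0.0005 -1.5194] [ 0.6457  0.5192 -0.1803  1.5777  0.1025  1.0549 -1.0815]
red top 401 [ 0.5478 -0.3583  0.0784] [ 0.5637 -0.3426  0.0894] ((555.7893676757812, -350.46240234375), 8.333829879760742)
disc 1913 ((599.5096435546875, -348.0277099609375), 34.21238327026367)
```

View pics/w7.png

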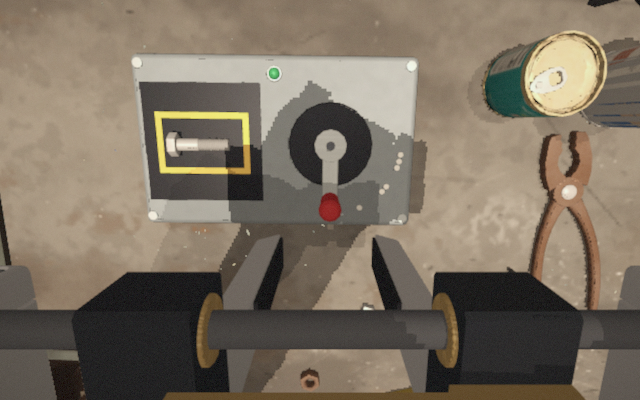

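The wrist view shows the post at (330,207), midway between the jaws, and the dial disc centred at (330,146). Descending astride the post.

Request:
{"name": "jog_arm", "arguments": {
  "rows": [
    {"travel": [0.03, -0.015, 0], "twist": 0},
    {"travel": [0.03, -0.015, -0.3], "twist": 0},
    {"travel": [0.03, -0.015, -0.6], "twist": 0},
    {"travel": [0.03, -0.015, -0.85], "twist": 0},
    {"travel": [0.03, -0.015, -0.85], "twist": 0},
    {"travel": [0.03, -0.015, -0.85], "twist": 0}
  ]
}}

```text
time: 11.15
tool_pos: [0.5562, -0.351, 0.0566]
ee_rot: [3.142, 0.0, -1.525]
force: [0.6, 0.0, 0.9]
opening: 0.0469
```

Request:
{"name": "jog_arm", "arguments": {
  "rows": [
    {"travel": [0, 0, 0], "twist": 0},
    {"travel": [0, 0, 0], "twist": 0},
    {"travel": [0, 0, 0], "twist": 0},
    {"travel": [0, 0, 0], "twist": 0},
    {"travel": [0, 0, 0], "twist": 0},
    {"travel": [0, 0, 0], "twist": 0}
  ],
  "fingers": 0
}}

```text
time: 11.75
tool_pos: [0.5561, -0.3507, 0.0565]
ee_rot: [-3.141, 0.0, -1.526]
force: [-1.8, 2.5, 6.2]
opening: 0.0149
```

Request:
{"name": "jog_arm", "arguments": {
  "rows": [
    {"travel": [0.004, -0.039, 0], "twist": 0.2},
    {"travel": [0.012, -0.078, 0], "twist": 0.4},
    {"travel": [0.023, -0.115, 0], "twist": 0.6},
    {"travel": [0.039, -0.151, 0], "twist": 0.8},
    {"travel": [0.058, -0.185, 0], "twist": 1.0},
    {"travel": [0.058, -0.185, 0], "twist": 1.0}
  ]
}}

```text
time: 12.35
tool_pos: [0.5632, -0.3731, 0.0565]
ee_rot: [-3.141, 0.0, -0.999]
force: [-2.2, 4.4, 7.8]
opening: 0.0147
```

Request:
{"name": "jog_arm", "arguments": {
  "rows": [
    {"travel": [0.023, -0.032, 0], "twist": 0.2},
    {"travel": [0.049, -0.061, 0], "twist": 0.4},
    {"travel": [0.078, -0.088, 0], "twist": 0.6},
    {"travel": [0.109, -0.111, 0], "twist": 0.8},
    {"travel": [0.143, -0.131, 0], "twist": 1.0},
    {"travel": [0.143, -0.131, 0], "twist": 1.0}
  ]
}}

```text
time: 12.95
tool_pos: [0.5804, -0.3886, 0.0565]
ee_rot: [-3.141, 0.0, -0.475]
force: [-3.5, 3.6, 8.8]
opening: 0.0149
```

Request:
{"name": "jog_arm", "arguments": {
  "rows": [
    {"travel": [0.036, -0.016, 0], "twist": 0.2},
    {"travel": [0.073, -0.029, 0], "twist": 0.4},
    {"travel": [0.111, -0.037, 0], "twist": 0.6},
    {"travel": [0.131, -0.04, 0], "twist": 0.7},
    {"travel": [0.131, -0.04, 0], "twist": 0.7},
    {"travel": [0.131, -0.04, 0], "twist": 0.7},
    {"travel": [0.131, -0.04, 0], "twist": 0.7},
    {"travel": [0.131, -0.04, 0], "twist": 0.7},
    {"travel": [0.131, -0.04, 0], "twist": 0.7},
    {"travel": [0.131, -0.04, 0], "twist": 0.7}
  ]
}}

```text
time: 13.95
tool_pos: [0.5955, -0.3932, 0.0565]
ee_rot: [-3.141, 0.001, -0.112]
force: [-5.0, 5.0, 8.3]
opening: 0.0151
```

```bash
python3 - <<'E'
from h import *
np.set_printoptions(precision=4,suppress=True)
o,c,W=wrist('w8'); print(o['time'],o['tool_pos'],o['ee_rot'],o['force'],o['opening'],np.abs(o['joint_velocities']).max())
p=o['tool_pos'][:2]-np.array([.6005,-.3488]); print('r',np.hypot(*p),'dial',np.arctan2(p[1],p[0])%(2*np.pi)-np.pi-np.radians(2.4))
up=(abs(W[...,0]-.596)<.05)&(abs(W[...,1]+.242)<.05)&(W[...,2]>.043)&(W[...,2]<.065)
if up.sum()>9:print('bolt',up.sum(),cv2.minAreaRect(W[up][:,:2].astype(np.float32)*1000))
b=snap('side','s8'); 
cv2.imwrite('pics/e8.png',np.vstack([cv2.resize(cv2.cvtColor(c['img'],cv2.COLOR_RGB2BGR),(480,300)),cv2.resize(cv2.cvtColor(b['img'],cv2.COLOR_RGB2BGR)[130:290,260:516],(480,300))]))
E
```

```text
13.95 [ 0.5955 -0.3932  0.0565] [-3.1414  0.0008 -0.1124] [-4.9872  5.0478  8.3085] 0.015107325774950846 0.0016781487641441438
r 0.04470085950469842 dial 1.416848397101548
```

View pics/e8.png

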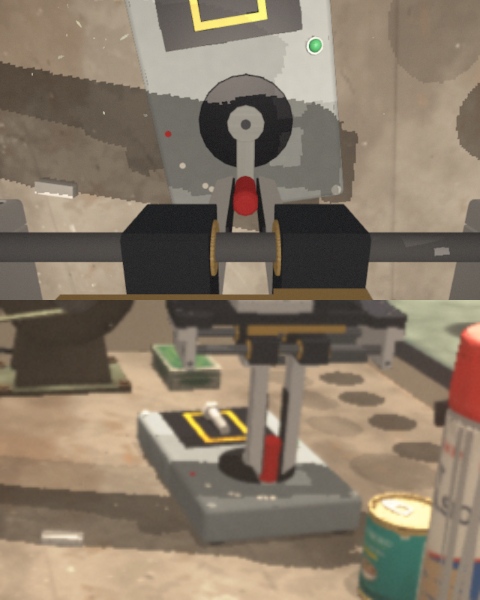

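The post is gripped at (246,197) in the wrist view, with the dial at about 1.42 rad, still and loaded. In the side view the bolt lies in the frame at (217,417). I'm handing in.

```bash
python3 -c "
from bench import arm
print(arm.sign_off())"
```

```text
the job is handed in; nothing more can be done
None
```

I laid the bolt lengthways in the yellow frame and let go of it. Then I gripped the red post, swung the dial anticlockwise to the third click and handed the job in while still holding it there, at about 14 s.

- **Bolt:** measured after release, its centre was about 2 mm from the frame's centre and it lay about parallel to it. The last side view still showed it in the frame. I did not measure it again after turning the dial, because it was outside the wrist camera's view.
- **Dial:** I worked out about 1.42 rad from the tool position; the angle was not read directly. The arm was still, with about 7 N sideways on the tool and the gripper closed on the post at 15 mm.
- **Nut and offcut:** I never touched either, but I did not measure their positions again at the end.
- **Disagreements:** the cameras differed by up to about 5 mm in y on the demagnetiser's position, so I relied on the close wrist views. One top-camera check of the bolt gave no reading because the arm probably hid it.

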